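Restack the slip clutch of the rolling mill

TASK

One steel plate is already on the upright clutch hub. Add the two loose toothed plates so that their tabs alternate: first the thick, cork-lined clutch disc with its tab pointing opposite to the tab of the plate on the hub, then on top of it the thin separator plate with its tab pointing the same way as that first plate's. Both must sit flat and fully down; leave the plain spacer ring where it lies.

Things in the scene. Friction and masses are not known exactly. Their poses are not given: they have to be found in the camera images.
- clutch_hub: Fixed hub: grey round foot (84 mm, 8 high), steel post, first steel plate fixed at 14-22 mm height. Origin: on the axis at bench level, z up, x along the first plate's tab (22 wide, reaches 46 mm). Post 18 mm thick with keys at +x and -x (32 mm over both, 14 wide) up to 44 mm; above, they slope to a ridge at 51, post tip at 54 mm.
- clutch_disc: Thick loose disc, 12 mm, 0.12 kg: dark steel, cork segments on its faces, one NARROW tab (10 mm, round end) reaching 46 mm. Origin: centre of underside, z up, x along the tab. Grip the rim flats at +y and -y (59 mm apart, 26 long). Bore notches at +x, -x slip over the keys, 2.5 mm and 10 degrees play. Seated: underside 22 mm above hub origin, x opposite to hub x.
- disc_tab (a point): Point in the clutch disc's tab, 41 mm from its centre along its x, at half its thickness.
- separator_plate: Thin loose plate, 8 mm, 0.12 kg: bright plain steel, one BROAD square tab (22 mm, dark rivet) reaching 46 mm. Origin: centre of underside, z up, x along the tab. Grip the rim flats at +y and -y (59 mm apart, 26 long). Bore notches at +x, -x slip over the keys, 2.5 mm and 10 degrees play. Seated on the disc: underside 34 mm above hub origin, x as hub x.
- separator_tab (a point): Point in the separator plate's tab, 41 mm from its centre along its x, at half its thickness.
- spacer_ring: Bystander: plain round steel ring, 58 mm outside, 41 mm bore, 10 mm high, no tab and no teeth; origin at the centre of its underside. Not part of this job.
There are look-alikes about, which are no part of the job. What is shaped like the separator_plate but green or orange is not meant.

How it is judged:
By the outcome, as a careful person would: the job done as asked, in the order asked, and still so for the second after the job is handed in, with the robot touching nothing.
It also fails if it takes over 56 s, if anything falls off the work surface, if the arm or the gripper's body presses on something with over 40 N, if the wrist force passes 120 N, or if a joint passes its speed limit or range.

ROBOT

A 6-joint arm with a two-finger parallel gripper is mounted at the origin on a cart in front of the work surface, level with it; the furniture and walls round the work are solid. World frame = base frame: x ahead of the robot, y to its left, z up, the work surface at z = 0. Lengths are in m, angles in rad, forces in N, time in s.
With the tool pointing down it reaches from about 0.325 to 0.85 m from the base axis. Payload 15.5 kg.
Tool frame: the origin (TCP) lies on the mounting face of the last link; the fingertips stand 191 mm ahead of it and the grasp point (between the pads) lies 172 mm ahead of it (env.finger_overhang is the distance from the TCP to the fingertips, in m); z points along the fingers, x is the direction in which the jaws open and shut, and the axes are right-handed (so a half turn about z gives the same grasp; the last joint's range is limited). The gripper opens to 91 mm and grips with 3 to 60 N. Pads are 32 mm wide; open, the fingers measure 118 mm over their backs; the gripper's body (76 mm by 178 mm) begins 60 mm behind the grasp point.
Start: joints at [1.125, 0.494, 1.345, -0, 1.302, -0.096], TCP at [0.215, 0.587, 0.405] pointing down, gripper open.
Joint ranges: [-2.91, 2.91], [-0.82, 2.16], [0.22, 2.67], [-1.22, 4.37], [0.12, 2.79], [-3.08, 3.08]. Speed limits (rad/s): [1.89, 1.89, 2.57, 3.01, 3.01, 3.01].

INTERFACE

Orientations are given as a rotation vector (axis times angle).
In Python, from cell import env gives the robot as it stands. The module is installed in compiled form; this text tells all that it offers.
- The arm moves only by the tool drive_tool, never from a script. Its argument "increments" is a list of rows, each a list of 4 numbers: the shift along the tool's x, y, z in mm, then the turn about the tool's z in rad. A call has 1 to 12 rows; each row is the pose to reach, as a shift and turn from the pose measured when the call began, along the tool's axes at that moment; what a row does not reach only later rows make up. A row lasts 1/10 s, in which the tool goes at most 50 mm and 8.59 degrees, less where a joint would pass 70% of its speed; a pose out of reach is approached as far as the arm can. A call with a gripper value outside its range is refused whole. "claw" is the closure, from 0 (fully open) to 1 (shut), set as the call begins (left out, the last holds). The fingers move at their own pace and stop on an object; "force" is the grip in N (left out, the last holds). Time passes only in rows, so rows that repeat a pose let the fingers close. It gives the time, the measured TCP pose, the force and the opening at its end, in the units of the state.
- env.state(): the state, without advancing time (a new reading comes with each control period).
- env.read_camera(name): name is "scene" or "top" or "wrist"; returns (picture, depth): 400x640x3 uint8, red, green, blue; 400x640 float32, m along the optical axis (not along the pixel's ray), 0 where there is no reading.
- env.camera_model(name): a dict with "intrinsics" (3x3 intrinsics, pixels), "R" (3x3) and "t" (3): a world point X has camera coordinates R X + t. Camera axes: x right, y down, z forward; pixel columns grow to the right and rows downward; lengths in m; the calibration is good to about 2 mm. A picture is of the moment at which its call begins: read the wrist's pose just before it. camera_model takes no time and is no camera call; for the wrist camera it gives the pose at the moment of the call.
- env.close_job(): hands the job in, once; it reports no verdict.
The state is a dict: "time_s": time; "joint_pos": joint angles; "joint_velocities": joint speeds; "tau": joint torques, N m; "tcp_pos": TCP position; "tool_rot": TCP orientation; "ft_force": force on the tool from outside, world axes, zero at the start; "ft_torque": the same for the moment, N m; "gripper_width": finger opening in m.
Only numpy, scipy, OpenCV 4.12 (cv2) and the standard library are available. Lean on these libraries where they do the work, as an engineer would, in place of code of your own. Each camera call takes 0.05 s, during which the arm holds its last target. There are 200 camera calls.

## Working session

There is one attempt and no reset: what is moved stays moved. The work goes in short steps, Python scripts to look and compute and a tool call to move; the robot and the scene stay as the last step left them, time stands still between calls to the robot, and variables do not carry over. Pictures are saved under pics/ and viewed, about 8 in all and at most 12, crops included, and the job is handed in when it is done.

Besides the shell and the picture viewer there is one more tool, called as name(argument=value, ...), one argument or row to a line, values as JSON. drive_tool: Moves the arm, as the interface text tells. Its arguments: {"type":"object","properties":{"increments":{"type":"array","items":{"type":"array","items":{"type":"number"}}},"claw":{"type":"number"},"force":{"type":"number"}},"required":["increments"]}

```bash
mkdir -p pics; cat > h.py <<'E'
import numpy as np, cv2
from cell import env
from scipy.spatial.transform import Rotation as Ro
def shot(name,fn=None):
    m=env.camera_model(name); im,d=env.read_camera(name)
    np.savez(f'{name}.npz',im=im,d=d,K=m['intrinsics'],R=m['R'],t=m['t'])
    if fn: cv2.imwrite('pics/'+fn,im[:,:,::-1])
def load(name): return np.load(f'{name}.npz')
def cloud(z):
    d=z['d'];v,u=np.indices(d.shape);p=np.stack([u,v,np.ones_like(u)],-1)@np.linalg.inv(z['K']).T*d[...,None]
    return (p-z['t'])@z['R']
def px(z,u,v,h):
    r=np.linalg.inv(z['K'])@[u,v,1]; o=-z['R'].T@z['t']; r=z['R'].T@r
    return o+r*(h-o[2])/r[2]
def proj(z,X):
    p=z['K']@(z['R']@np.array(X)+z['t']);return p[:2]/p[2]
def tool():
    s=env.state();return np.array(s['tcp_pos']),Ro.from_rotvec(s['tool_rot']).as_matrix(),s
E
python3 - <<'E'
from h import *
shot('top','top1.png');shot('scene','scene1.png')
p,R,s=tool();print(p,R.round(3),s['time_s'],s['joint_pos'])
for n in('top','scene'):
    z=load(n);print(n,-z['R'].T@z['t'],z['K'].round(0).tolist())
E
```

```text
[0.21471977 0.58682185 0.40423366] [[ 0.344  0.939 -0.   ]
 [ 0.939 -0.344 -0.001]
 [-0.001 -0.    -1.   ]] 0.1 [ 1.12450912e+00  4.94077163e-01  1.34604383e+00 -3.54877260e-05
  1.30247652e+00 -9.55174565e-02]
top [0.48250423 0.05633797 0.87653776] [[413.0, 0.0, 323.0], [0.0, 413.0, 198.0], [0.0, 0.0, 1.0]]
scene [-0.09508696 -0.67950413  0.59318258] [[496.0, 0.0, 318.0], [0.0, 496.0, 208.0], [0.0, 0.0, 1.0]]
```

View pics/top1.png

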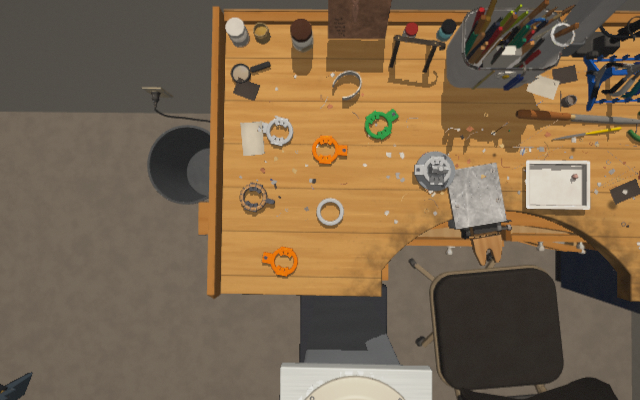

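View pics/scene1.png

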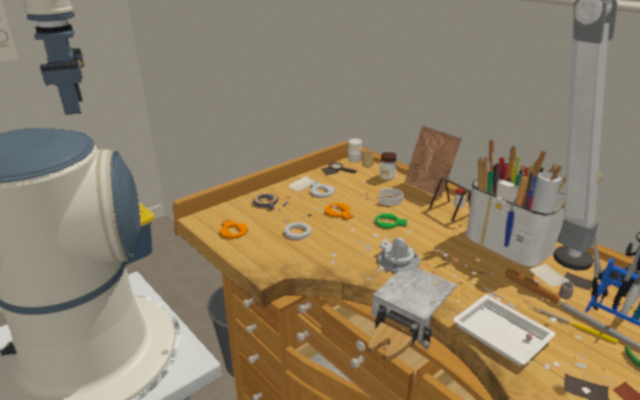

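The top view shows the following:
- Dark cork disc at about (254,197), with its tab to the lower right.
- Bright separator at about (279,131), with its tab to the left over the paper.
- Hub at (434,172), with its tab to the left.
- Spacer ring at (330,212).
- Look-alikes: orange at (325,150) and (284,262), green at (379,125), and a bright open ring at (347,85).

I'll check my choice in a close crop and measure.

```bash
python3 - <<'E'
from h import *
z=load('top');im=z['im'][:,:,::-1]
def c(u,v,r=26): return cv2.resize(im[v-r:v+r,u-r:u+r],(390,390),interpolation=cv2.INTER_CUBIC)
a=np.hstack([c(254,197),c(279,131)]);b=c(434,172)
cv2.imwrite('pics/crop1.png',cv2.resize(np.hstack([a,b]),(798,266),interpolation=cv2.INTER_AREA))
C=cloud(z)
for n,u,v,h in[('disc',254,197,.012),('sep',279,131,.008),('hub',434,172,.02),('spacer',330,212,.01)]:
    P=C[v-30:v+30,u-30:u+30].reshape(-1,3);print(n,px(z,u,v,h).round(4),'maxh',np.percentile(P[:,2],[50,90,95,99,100]).round(4))
for q in [(.5,0,0),(.6,0,0),(.5,.1,0),(.0,.0,0)]:print(q,proj(z,q).round(1))
E
```

```text
disc [0.5061 0.2174 0.012 ] maxh [0.0011 0.0115 0.0135 0.0153 0.8765]
sep [0.6466 0.1677 0.008 ] maxh [0.0017 0.0084 0.0097 0.0118 0.8765]
hub [ 0.5625 -0.1561  0.02  ] maxh [0.0037 0.0233 0.0258 0.0525 0.8765]
spacer [0.4769 0.0575 0.01  ] maxh [0.0011 0.0046 0.0105 0.0131 0.8765]
(0.5, 0, 0) [357.3 201.4]
(0.6, 0, 0) [357.9 154.3]
(0.5, 0.1, 0) [310.1 200.8]
(0.0, 0.0, 0) [354.5 441.2]
```

View pics/crop1.png

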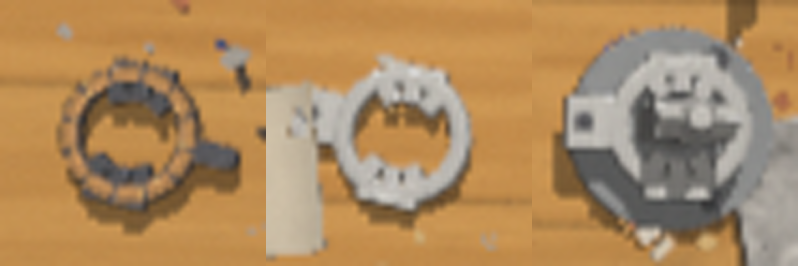

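The choice holds. The disc has cork faces and a narrow tab towards about -y. The separator is bright, with a broad riveted tab towards +y, next to or under a piece of paper. The hub tab points towards +y. Next I move over the pair for a closer look with the wrist camera.

drive_tool(
  increments=[
    [-264,432,0,1.22],
    [-264,432,0,1.22],
    [-264,432,0,1.22],
    [-264,432,0,1.22],
    [-264,432,0,1.22],
    [-264,432,0,1.22],
    [-264,432,0,1.22],
    [-264,432,0,1.22],
    [-264,432,0,1.22],
    [-264,432,0,1.22],
    [-264,432,0,1.22],
    [-264,432,0,1.22],
  ],
  claw=0,
)

```text
time_s: 1.3
tcp_pos: [0.5304, 0.1892, 0.404]
tool_rot: [3.141, -0.004, -0.002]
ft_force: [-0.3, -0.4, 1.4]
gripper_width: 0.091
```

```bash
python3 - <<'E'
from h import *
p,R,s=tool();print(p,R.round(3),s['time_s'],s['joint_velocities'])
shot('wrist','w1.png');z=load('wrist');o=-z['R'].T@z['t'];print('cam in tool',(R.T@(o-p)).round(4),(z['R']@R).round(3),z['K'].round(0).tolist())
for q in[(.506,.217,.012),(.647,.168,.008),(.5625,-.156,.02)]:print(proj(z,q))
E
```

```text
[0.53036266 0.18922091 0.4040442 ] [[ 1.    -0.003 -0.001]
 [-0.003 -1.    -0.001]
 [-0.001  0.001 -1.   ]] 1.3 [ 0.05070305 -0.01237334  0.01995326  0.00893218 -0.00016609  0.02077133]
cam in tool [-0.001  -0.0823  0.0206] [[ 1.     0.     0.001]
 [ 0.     0.957 -0.289]
 [-0.001  0.289  0.957]] [[325.0, 0.0, 324.0], [0.0, 325.0, 199.0], [0.0, 0.0, 1.0]]
[303.83467575 150.03461666]
[422.56186735 190.1951654 ]
[347.60371426 407.60133391]
```

View pics/w1.png

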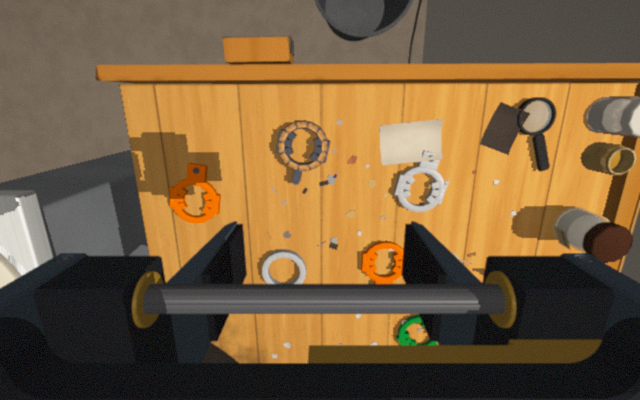

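The wrist view shows:
- Disc centre about (303,147), tab about (297,177).
- Separator centre about (420,189), tab about (428,158), lying over the paper.
- Orange and green copies and the spacer ring stay clear of both.

I'll enlarge for the precise poses, with a provisional model outline overlaid as a check.

```bash
cat >> h.py <<'E'
def overlay(z,x,y,a,h,tabw,r0,k=8,sz=48,tab=.046):
    # outline at height h drawn on an enlarged crop
    u,v=proj(z,(x,y,h)).astype(int);u0,v0=u-sz//2,v-sz//2
    im=cv2.resize(z['im'][v0:v0+sz,u0:u0+sz,::-1],None,fx=k,fy=k,interpolation=cv2.INTER_CUBIC)
    c,s=np.cos(a),np.sin(a)
    def pl(pts,col):
        q=[(proj(z,(x+c*i-s*j,y+s*i+c*j,h))-[u0,v0]+.5)*k for i,j in pts];cv2.polylines(im,[np.array(q).astype(int)],False,col,1)
    t=np.linspace(0,2*np.pi,60)
    pl(np.c_[r0*np.cos(t),r0*np.sin(t)],(255,0,255))
    pl([(r0,-tabw/2),(tab,-tabw/2),(tab,tabw/2),(r0,tabw/2)],(255,0,0));pl([(-.04,0),(.05,0)],(0,0,255))
    for e in(-1,1): pl([(-.013,e*.0295),(.013,e*.0295)],(0,160,0))
    return im
E
python3 - <<'E'
from h import *
z=load('wrist')
c=px(z,303,147,.012);t=px(z,297,177,.012);s=px(z,420,189,.008);st=px(z,428,158,.008)
ad=np.arctan2(*(t-c)[1::-1]);as_=np.arctan2(*(st-s)[1::-1])
print(c,ad,s,as_,proj(z,c),proj(z,s))
cv2.imwrite('pics/o1.png',np.hstack([overlay(z,*c[:2],ad,.012,.010,.034),overlay(z,*s[:2],as_,.008,.022,.034)]))
C=cloud(z)
for n,q in(('disc',c),('sep',s)):
    m=(np.hypot(*(C[...,:2]-q[:2]).transpose(2,0,1))<.05)&(C[...,2]>.005)&(C[...,2]<.03)
    P=C[m];print(n,m.sum(),np.percentile(P[:,2],[10,50,90]).round(4),((P[:,:2].min(0)+P[:,:2].max(0))/2).round(4))
E
```

```text
[0.5051184  0.22046108 0.012     ] -1.7891005849505366 [0.64380954 0.16948921 0.008     ] 1.4066802561206477 [303. 147.] [420. 189.]
disc 1482 [0.0101 0.0114 0.0125] [0.5105 0.2133]
sep 1751 [0.0059 0.0071 0.0084] [0.64   0.1795]
```

View pics/o1.png

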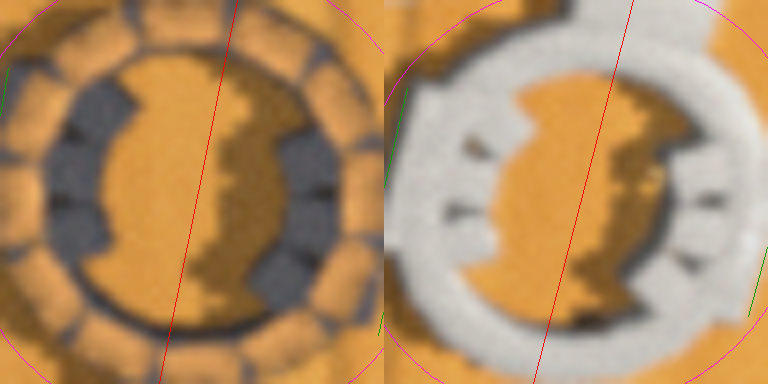

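```bash
python3 - <<'E'
from h import *
from scipy.optimize import least_squares
z=load('wrist');C=cloud(z);o=[]
for n,q,h,tw in(('disc',(.5051,.2205),.012,.010),('sep',(.6438,.1695),.008,.022)):
    q=np.array(q)
    for it in range(4):
        # re-project mask pixels on the known top plane, to suppress depth noise
        m=(np.hypot(*(C[...,:2]-q).transpose(2,0,1))<.052)&(abs(C[...,2]-h+.001)<.0035)
        v,u=np.where(m);P=np.array([px(z,a,b,h)[:2] for a,b in zip(u,v)])
        D=P-q;r=np.hypot(*D.T);T=D[(r>.038)];a=np.arctan2(T[:,1].mean(),T[:,0].mean())
        th=np.arctan2(D[:,1],D[:,0])
        # outer radius per angular bin, symmetric about the centre: use opposite bins (excluding tab axis)
        E=np.array([D[(abs(np.angle(np.exp(1j*(th-b))))<.09)&(r<.04)][np.argmax(r[(abs(np.angle(np.exp(1j*(th-b))))<.09)&(r<.04)])] for b in a+np.r_[np.arange(.6,2.6,.17),np.arange(.6,2.6,.17)+np.pi]])
        k=len(E)//2;q=q+((E[:k]+E[k:])/2).mean(0)
    print(n,q.round(4),a,np.degrees(a),len(T),np.hypot(*E.T).round(4))
    o.append(overlay(z,*q,a,h,tw,.031,k=6,sz=66))
cv2.imwrite('pics/o2.png',np.hstack(o))
E
```

```text
disc [0.5046 0.2191] -0.8967436869728039 -51.37962856854229 51 [0.0286 0.029  0.0303 0.0311 0.0293 0.0297 0.03   0.0303 0.0304 0.031
 0.0306 0.0302 0.03   0.0304 0.0307 0.0286 0.0277 0.0274 0.027  0.0266
 0.028  0.0398 0.0398 0.0292]
sep [0.6434 0.1721] 1.792876389251821 102.7242502927835 622 [0.0399 0.0307 0.0298 0.0289 0.0297 0.031  0.0398 0.0291 0.0296 0.0297
 0.0298 0.0298 0.0335 0.0326 0.0308 0.0302 0.0312 0.0322 0.0341 0.0277
 0.0277 0.0274 0.0358 0.0397]
```

View pics/o2.png

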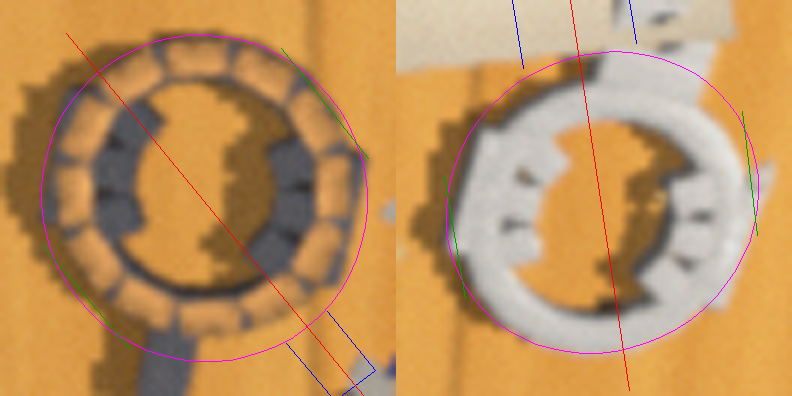

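The depth mask mixed in paper and debris, so I read the points off this crop myself.
- **Disc:** ring spans about (47..360, 40..333), right flat (365,160)-(340,285), tab centre about (163,390).
- **Separator:** right flat (773,160)-(722,310), left flat (483,128)-(452,250).

I'll overlay these to check.

```bash
python3 - <<'E'
from h import *
z=load('wrist')
def conv(q,h,off): 
    u,v=proj(z,(*q,h)).astype(int)
    return lambda a,b: px(z,u-33+(a-off)/6-.5,v-33+b/6-.5,h)[:2]
d=conv((.5046,.2191),.012,0);s=conv((.6434,.1721),.008,396)
ang=lambda v:np.degrees(np.arctan2(v[1],v[0]))
c=(d(203,40)+d(203,333))/2; c[0]=d(203,187)[0]
print('disc',c,'flat',ang(d(340,285)-d(365,160)),'tab',ang(d(163,390)-c))
r=(s(773,160)+s(722,310))/2;l=(s(483,128)+s(452,250))/2
print('sep',(r+l)/2,np.hypot(*(r-l)),'flats',ang(s(773,160)-s(722,310)),ang(s(483,128)-s(452,250)),'across',ang(r-l)+90)
ad=np.radians(-101.5);as_=np.radians(77)
cs=(r+l)/2
cv2.imwrite('pics/o3.png',np.hstack([overlay(z,*c,ad,.012,.010,.031,k=5,sz=80),overlay(z,*cs,as_,.008,.022,.031,k=5,sz=80)]))
E
```

```text
disc [0.50439089 0.22146913] flat -101.27046774835975 tab -102.54730892121998
sep [0.64464984 0.17076653] 0.05734034188835879 flats 77.46410683379001 79.62233554319336 across 80.30056794467899
```

View pics/o3.png

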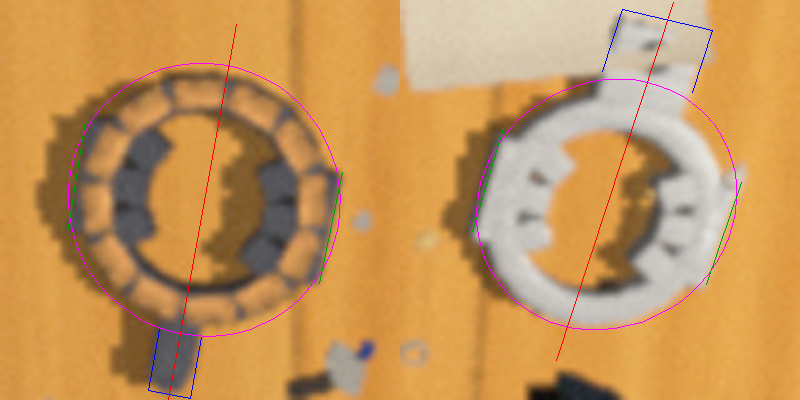

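The overlay fits to about 1 mm:
- **Disc:** about (0.5047, 0.2220) at -101.5°.
- **Separator:** about (0.644, 0.171) at about 78.5°.

Now I descend on the disc with the jaws along its y.

drive_tool(
  increments=[
    [-26,-33,60,0.197],
    [-26,-33,110,0.197],
    [-26,-33,150,0.197],
    [-26,-33,180,0.197],
    [-26,-33,195,0.197],
    [-26,-33,204,0.197],
    [-26,-33,208,0.197],
    [-26,-33,210,0.197],
    [-26,-33,210,0.197],
  ],
  claw=0,
)

```text
time_s: 2.25
tcp_pos: [0.5035, 0.2234, 0.1949]
tool_rot: [3.126, -0.31, -0.0]
ft_force: [-0.8, 0.2, 0.1]
gripper_width: 0.0914
```

drive_tool(
  increments=[
    [0,0,0,0],
    [0,0,0,0],
    [0,0,0,0],
    [0,0,0,0],
    [0,0,0,0],
    [0,0,0,0],
    [0,0,0,0],
    [0,0,0,0],
  ],
  claw=1,
  force=25,
)

```text
time_s: 3.05
tcp_pos: [0.5037, 0.2234, 0.1951]
tool_rot: [3.126, -0.31, 0.001]
ft_force: [1.0, -1.0, 5.8]
gripper_width: 0.0588
```

The disc is gripped at 58.8 mm, against 59 mm for its flats. I lift it and travel past the hub to view both.

drive_tool(
  increments=[
    [0,0,-25,0],
    [0,0,-70,0],
    [0,0,-120,0],
    [140,404,-205,-0.198],
    [140,404,-205,-0.198],
    [140,404,-205,-0.198],
    [140,404,-205,-0.198],
    [140,404,-205,-0.198],
    [140,404,-205,-0.198],
    [140,404,-205,-0.198],
    [140,404,-205,-0.198],
    [140,404,-205,-0.198],
  ],
)

```text
time_s: 4.25
tcp_pos: [0.5611, -0.2027, 0.4005]
tool_rot: [3.141, -0.001, 0.0]
ft_force: [1.7, 0.5, -1.1]
gripper_width: 0.0584
```

drive_tool(
  increments=[
    [0,0,0,0],
    [0,0,0,0],
    [0,0,0,0],
  ],
)

```text
time_s: 4.55
tcp_pos: [0.5608, -0.2018, 0.3999]
tool_rot: [-3.141, 0.001, 0.002]
ft_force: [-0.5, 0.4, -1.7]
gripper_width: 0.0589
```

```bash
python3 - <<'E'
from h import *
p,R,s=tool();print(p,R.round(4).tolist(),s['time_s'],s['ft_force'],s['gripper_width'])
shot('wrist','w2.png');z=load('wrist')
print(proj(z,(.5625,-.156,.02)))
E
```

```text
[ 0.56077191 -0.20179985  0.3998998 ] [[1.0, -0.0004, -0.0013], [-0.0004, -1.0, 0.0007], [-0.0013, -0.0007, -1.0]] 4.55 [-0.52953243  0.42374013 -1.72654955] 0.05889018905853841
[326.84762908 135.73679957]
```

View pics/w2.png

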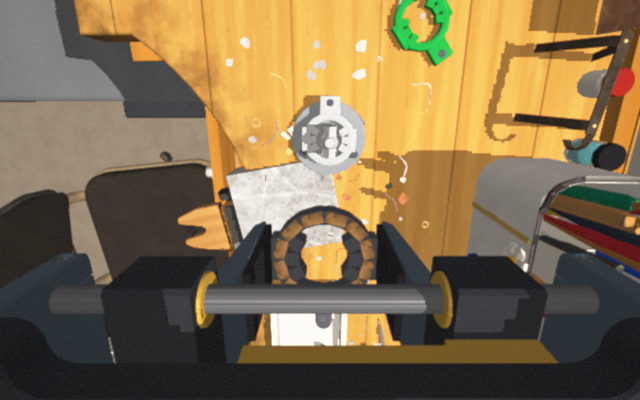

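The hub is in view at about (329,136) with its tab up at (330,103), which is world +y. The disc sits level between the fingers at about (323,250). I'll fit both in enlarged crops.

```bash
python3 - <<'E'
from h import *
z=load('wrist')
f=px(z,328.5,135,.008);t=px(z,330,103,.022);pl=px(z,330.5,138,.022);print('foot',f,'plate',pl,'tabpt',t)
a=np.arctan2(*(t-f)[1::-1]);print(np.degrees(a))
p,R,s=tool()
A=overlay(z,*f[:2],np.pi/2,.022,.022,.031,k=5,sz=80)
u0,v0=proj(z,(*f[:2],.022)).astype(int)-40
tt=np.linspace(0,2*np.pi,60);q=[(proj(z,(f[0]+.042*np.cos(i),f[1]+.042*np.sin(i),.008))-[u0,v0]+.5)*5 for i in tt]
cv2.polylines(A,[np.array(q).astype(int)],True,(0,255,255),1)
B=overlay(z,p[0],p[1],-np.pi/2,p[2]-.183,.010,.031,k=4,sz=120)[40:440,40:440]
cv2.imwrite('pics/o4.png',np.hstack([A,B]))
E
```

```text
foot [ 0.56445211 -0.1563996   0.008     ] plate [ 0.56646545 -0.15822813  0.022     ] tabpt [ 0.5657312  -0.12169042  0.022     ]
87.88951122206144
```

View pics/o4.png

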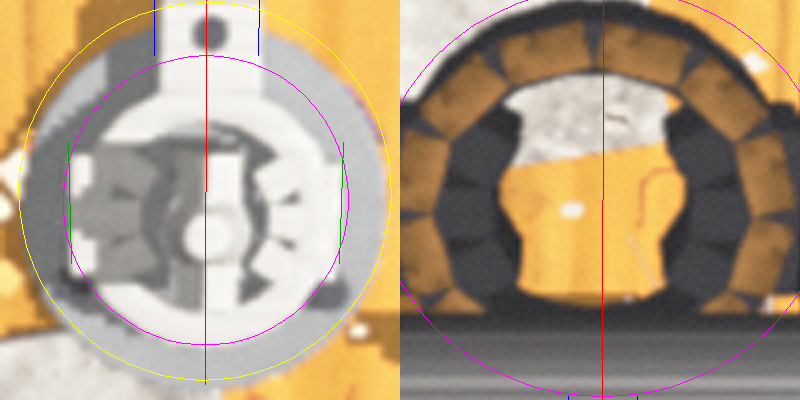

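```bash
python3 - <<'E'
from h import *
z=load('wrist');f=np.array([0.56445211,-0.1563996])
u0,v0=proj(z,(*f,.022)).astype(int)-40
g=lambda a,b,h:px(z,u0+a/5-.5,v0+b/5-.5,h)[:2].round(4)
print('rivet',g(211,33,.022),'tip',g(212,235,.054),'flats',g(205.5,218,.022),'tab edges mid',g(209.5,60,.022),'bodymid',g(206,201,.022))
print('R flat ends',g(340,165,.022),g(340,275,.022),'L',g(70,155,.022),g(70,280,.022))
print(u0,v0)
C=cloud(z);m=(np.hypot(*(C[...,:2]-f).transpose(2,0,1))<.05)
P=C[m];print('top pts',P[P[:,2]>.048].mean(0),(P[:,2]>.048).sum(),'hist',np.histogram(P[:,2],np.arange(0,.06,.004))[0])
Q=P[(abs(P[:,2]-.0205)<.003)];print('plate bbox',Q.min(0),Q.max(0),Q[:,2].mean())
Q=Q[(Q[:,1]>f[1]+.034)];print('tab',Q.min(0),Q.max(0),len(Q))
p=env.state()['tcp_pos'];u1,v1=proj(z,(p[0],p[1],p[2]-.183)).astype(int)-60
h=lambda a,b:(px(z,u1+(a-400+40)/4-.5,v1+(b+40)/4-.5,p[2]-.183)[:2]-p[:2]).round(4)
print('disc in hand: bore top/bot',h(600,73),h(600,305),'outer top',h(600,5),'teeth',h(500,195),h(686,190))
print(C[250,240:410:10,2].round(3), p[2]-.183)
E
```

```text
rivet [ 0.5654 -0.1208] tip [ 0.5653 -0.1592] flats [ 0.5644 -0.1594] tab edges mid [ 0.5651 -0.1263] bodymid [ 0.5645 -0.1558]
R flat ends [ 0.5934 -0.1481] [ 0.594  -0.1718] L [ 0.5351 -0.146 ] [ 0.5346 -0.1729]
288 96
top pts [ 0.56619991 -0.17387212  0.30330249] 51493 hist [ 370 1549  407  315  161 1654    1    7    7    1   29  201  161   74]
plate bbox [ 0.53512301 -0.18740906  0.01750298] [ 0.59356533 -0.11359759  0.02340216] 0.021188411858377807
tab [ 0.55515914 -0.12170466  0.01896557] [ 0.57634229 -0.11359759  0.02330323] 166
disc in hand: bore top/bot [-0.0005  0.0191] [-0.0004 -0.016 ] outer top [-0.0005  0.0287] teeth [-0.0142  0.0011] [0.0114 0.0019]
[ 0.246  0.247  0.242  0.216  0.216  0.213  0.216 -0.001 -0.001 -0.
 -0.001  0.215  0.215  0.217  0.226  0.243  0.247] 0.21702232193967236
```

```bash
python3 - <<'E'
from h import *
z=load('wrist');C=cloud(z);p=env.state()['tcp_pos']
for u in(318,323,328):
    print(u,[(v,round((C[v,u,1]-p[1])*1e3,1),round((C[v,u,2]-p[2])*1e3,1)) for v in range(202,290,2) if C[v,u,2]>.1])
c=np.array([p[0],p[1]])
m=(abs(C[...,2]-.2155)<.003)&(np.hypot(*(C[...,:2]-c).transpose(2,0,1))<.035)
Q=C[m][:,:2]-c
# outer rim radius by bearing on the upper half -> circle fit (r free)
from scipy.optimize import least_squares
b=np.arctan2(Q[:,1],Q[:,0]);E=[]
for k in np.radians(np.arange(60,121,4)):
    w=abs(b-k)<.05
    if w.sum(): E.append(Q[w][np.argmax(np.hypot(*Q[w].T))])
E=np.array(E);s=least_squares(lambda q:np.hypot(E[:,0]-0,E[:,1]-q[0])-.0278,[0.]);print('centre y off for r=27.8:',s.x,np.std(s.fun))
E
```

```text
318 [(206, np.float64(26.1), np.float64(-192.1)), (208, np.float64(26.1), np.float64(-188.5)), (210, np.float64(26.1), np.float64(-185.3)), (212, np.float64(25.1), np.float64(-184.7)), (214, np.float64(24.4), np.float64(-183.7)), (216, np.float64(23.3), np.float64(-183.5)), (218, np.float64(22.0), np.float64(-184.0)), (220, np.float64(21.1), np.float64(-183.4)), (222, np.float64(19.4), np.float64(-184.9)), (224, np.float64(18.2), np.float64(-184.9)), (282, np.float64(-22.1), np.float64(-192.7)), (284, np.float64(33.1), np.float64(-100.5)), (286, np.float64(33.2), np.float64(-99.3)), (288, np.float64(33.2), np.float64(-98.4))]
323 [(206, np.float64(26.1), np.float64(-192.2)), (208, np.float64(26.2), np.float64(-188.2)), (210, np.float64(26.0), np.float64(-185.5)), (212, np.float64(25.5), np.float64(-183.8)), (214, np.float64(24.7), np.float64(-182.8)), (216, np.float64(22.9), np.float64(-184.7)), (218, np.float64(22.2), np.float64(-183.5)), (220, np.float64(21.3), np.float64(-182.7)), (222, np.float64(20.0), np.float64(-183.2)), (224, np.float64(18.2), np.float64(-185.0)), (282, np.fl
[... 162 characters left out ...]
.4))]
328 [(206, np.float64(26.2), np.float64(-191.7)), (208, np.float64(26.0), np.float64(-189.0)), (210, np.float64(25.7), np.float64(-186.3)), (212, np.float64(25.8), np.float64(-182.8)), (214, np.float64(24.4), np.float64(-183.5)), (216, np.float64(23.3), np.float64(-183.4)), (218, np.float64(22.2), np.float64(-183.5)), (220, np.float64(20.9), np.float64(-184.0)), (222, np.float64(19.9), np.float64(-183.5)), (224, np.float64(18.8), np.float64(-183.3)), (282, np.float64(-22.9), np.float64(-194.1)), (284, np.float64(33.0), np.float64(-100.7)), (286, np.float64(33.3), np.float64(-99.1)), (288, np.float64(33.0), np.float64(-98.6))]
centre y off for r=27.8: [-0.00133825] 0.0005142992409995051
```

The estimates agree within about 1.5 mm. The hub is at about (0.565, -0.1594) with its tab at 90°, and the disc centre lies about 1.7 mm along tool +y in the hand. I hover just over the post tip.

drive_tool(
  increments=[
    [5,-44,40,0],
    [5,-44,80,0],
    [5,-44,115,0],
    [5,-44,132,0],
    [5,-44,140,0],
    [5,-44,140,0],
    [5,-44,140,0],
    [5,-44,140,0],
  ],
)

```text
time_s: 5.4
tcp_pos: [0.5661, -0.1574, 0.2613]
tool_rot: [3.142, 0.001, 0.001]
ft_force: [-0.3, 0.7, -2.4]
gripper_width: 0.0587
```

```bash
python3 - <<'E'
from h import *
p,R,s=tool();print(p,R.round(4).tolist(),s['time_s'],s['ft_force'],s['gripper_width'])
shot('wrist','w3.png');z=load('wrist');C=cloud(z)
im=z['im'][200:300,260:390,::-1];cv2.imwrite('pics/o5.png',cv2.resize(im,None,fx=6,fy=6,interpolation=cv2.INTER_CUBIC))
for v in(236,244,252,260):print(v,[(u,*((C[v,u]-p)*1e3).round(0).astype(int)) for u in range(266,386,5)])
E
```

```text
[ 0.56608878 -0.15739402  0.26126352] [[1.0, 0.0004, 0.0007], [0.0004, -1.0, -0.0001], [0.0007, 0.0001, -1.0]] 5.4 [-0.29586297  0.72759699 -2.41970257] 0.0587326354517505
236 [(266, np.int64(-31), np.int64(16), np.int64(-175)), (271, np.int64(-30), np.int64(11), np.int64(-187)), (276, np.int64(-28), np.int64(10), np.int64(-187)), (281, np.int64(-24), np.int64(12), np.int64(-184)), (286, np.int64(-21), np.int64(12), np.int64(-183)), (291, np.int64(-19), np.int64(12), np.int64(-183)), (296, np.int64(-16), np.int64(11), np.int64(-186)), (301, np.int64(-14), np.int64(10), np.int64(-189)), (306, np.int64(-11), np.int64(8), np.int64(-192)), (311, np.int64(-9), np.int64(-2), np.int64(-215)), (316, np.int64(-6), np.int64(0), np.int64(-211)), (321, np.int64(-3), np.int64(1), np.int64(-208)), (326, np.int64(0), np.int64(1), np.int64(-209)), (331, np.int64(4), np.int64(0), np.int64(-212)), (336, np.int64(7), np.int64(-3), np.int64(-217)), (341, np.int64(9), np.int64(7), np.int64(-194)), (346, np.int64(11), np.int64(10), np.int64(-189)), (351, np.int64(14), np.int64(11), np.int64(-186)), (356, 
[... 3299 characters left out ...]
-7), np.int64(-39), np.int64(-253)), (321, np.int64(-3), np.int64(-17), np.int64(-212)), (326, np.int64(1), np.int64(-19), np.int64(-214)), (331, np.int64(5), np.int64(-39), np.int64(-254)), (336, np.int64(9), np.int64(-39), np.int64(-253)), (341, np.int64(13), np.int64(-40), np.int64(-254)), (346, np.int64(12), np.int64(-6), np.int64(-191)), (351, np.int64(14), np.int64(-3), np.int64(-184)), (356, np.int64(17), np.int64(-3), np.int64(-184)), (361, np.int64(20), np.int64(-2), np.int64(-183)), (366, np.int64(23), np.int64(-3), np.int64(-184)), (371, np.int64(25), np.int64(-3), np.int64(-184)), (376, np.int64(28), np.int64(-3), np.int64(-184)), (381, np.int64(28), np.int64(4), np.int64(-171))]
```

View pics/o5.png

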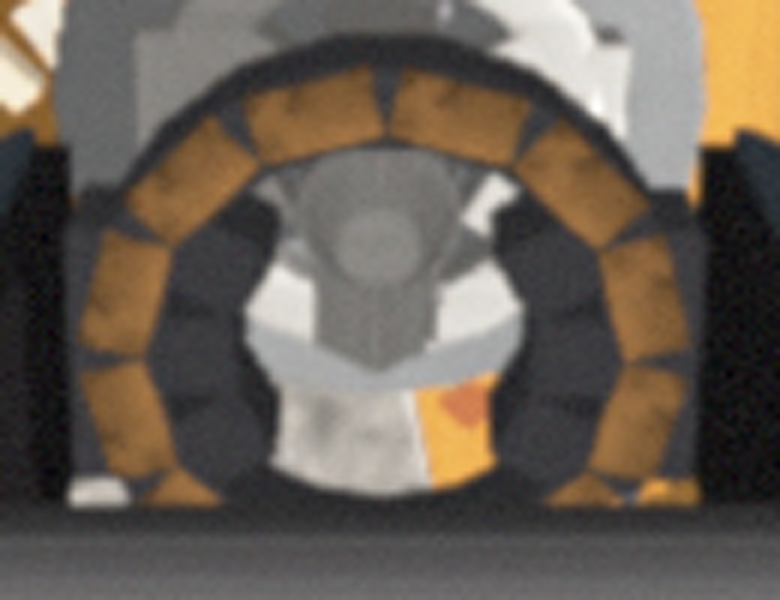

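In this crop the post tip is at (378,246) and the bore is centred at about x = 385. The offset is about 0.7 mm in x and well under 1 mm in y. I correct that and lower.

drive_tool(
  increments=[
    [-0.7,0.3,8,0],
    [-0.7,0.3,13,0],
    [-0.7,0.3,17,0],
    [-0.7,0.3,21,0],
    [-0.7,0.3,25,0],
    [-0.7,0.3,29,0],
    [-0.7,0.3,32,0],
    [-0.7,0.3,32,0],
  ],
)

```text
time_s: 6.25
tcp_pos: [0.5652, -0.1577, 0.2287]
tool_rot: [-3.141, -0.0, -0.0]
ft_force: [-0.3, -0.0, -2.2]
gripper_width: 0.0587
```

drive_tool(
  increments=[
    [0,0,4,0],
    [0,0,7,0],
    [0,0,9,0],
    [0,0,10.5,0],
    [0,0,11.5,0],
    [0,0,12,0],
    [0,0,12,0],
    [0,0,12,0],
  ],
)

```text
time_s: 7.05
tcp_pos: [0.5652, -0.1577, 0.2171]
tool_rot: [-3.142, -0.0, -0.0]
ft_force: [-2.9, 0.1, 5.3]
gripper_width: 0.0586
```

There is light contact at exactly the seated height. I release and rise.

drive_tool(
  increments=[
    [0,0,0,0],
    [0,0,0,0],
    [0,0,0,0],
    [0,0,0,0],
    [0,0,0,0],
  ],
  claw=0,
)

```text
time_s: 7.55
tcp_pos: [0.5652, -0.1577, 0.2171]
tool_rot: [-3.142, -0.001, -0.0]
ft_force: [0.0, 0.1, 0.2]
gripper_width: 0.0908
```

drive_tool(
  increments=[
    [0,0,-15,0],
    [0,0,-50,0],
    [0,0,-100,0],
    [0,0,-145,0],
    [0,45,-180,0],
    [0,45,-183,0],
    [0,45,-183,0],
    [0,45,-183,0],
  ],
)

```text
time_s: 8.35
tcp_pos: [0.5648, -0.2022, 0.3988]
tool_rot: [-3.14, 0.0, 0.002]
ft_force: [0.3, -0.0, -0.2]
gripper_width: 0.0913
```

```bash
python3 - <<'E'
from h import *
p,R,s=tool();print(p,s['time_s'],s['ft_force'],s['gripper_width'])
shot('wrist','w4.png');z=load('wrist');C=cloud(z);f=np.array([.5650,-.1594])
im=z['im'][:270,180:480,::-1];cv2.imwrite('pics/o6.png',cv2.resize(im,None,fx=2.2,fy=2.2,interpolation=cv2.INTER_CUBIC))
D=C[...,:2]-f;r=np.hypot(*D.transpose(2,0,1));m=(r<.028)&(r>.0215)&(C[...,2]<.06)
for k in range(-180,180,30):
    w=m&(abs((np.degrees(np.arctan2(D[...,1],D[...,0]))-k+180)%360-180)<15);print(k,w.sum(),np.median(C[w][:,2]).round(4))
E
```

```text
[ 0.56480936 -0.20222308  0.39883914] 8.35 [ 0.30437472 -0.02677837 -0.18314997] 0.09130923527888536
-180 76 0.0334
-150 76 0.0337
-120 82 0.0334
-90 73 0.0338
-60 71 0.0337
-30 71 0.0335
0 80 0.0337
30 79 0.0333
60 84 0.0332
90 85 0.0335
120 80 0.0336
150 78 0.0333
```

View pics/o6.png

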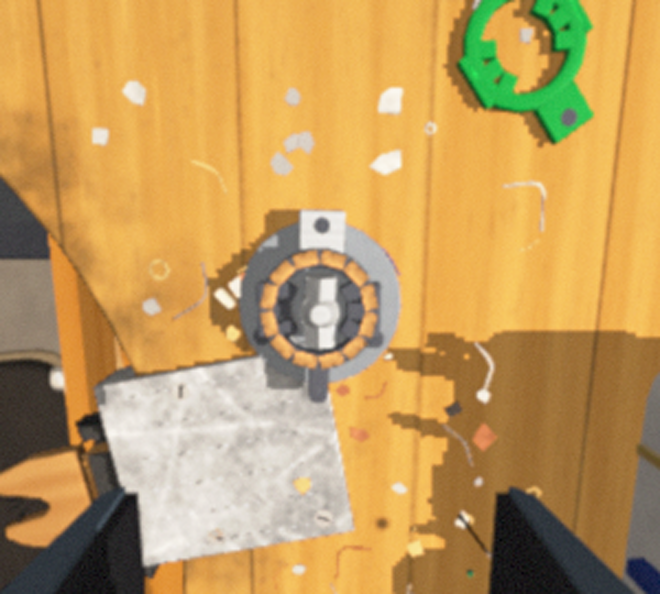

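The disc is seated flat: its top is 33.5 mm high all round, and its narrow tab points to image-down, opposite the plate's tab. Now the separator.

drive_tool(
  increments=[
    [80,-373,0,0.2],
    [80,-373,0,0.2],
    [80,-373,0,0.2],
    [80,-373,0,0.2],
    [80,-373,0,0.2],
    [80,-373,0,0.2],
    [80,-373,0,0.2],
    [80,-373,0,0.2],
    [80,-373,30,0.2],
    [80,-373,60,0.2],
    [80,-373,70,0.2],
    [80,-373,70,0.2],
  ],
)

```text
time_s: 9.6
tcp_pos: [0.6437, 0.1715, 0.3267]
tool_rot: [-3.126, 0.312, 0.01]
ft_force: [0.5, -0.5, 0.2]
gripper_width: 0.0914
```

```bash
python3 - <<'E'
from h import *
p,R,s=tool();print(p,np.degrees(np.arctan2(R[1,0],R[0,0])),s['time_s'])
shot('wrist','w5.png');z=load('wrist');C=cloud(z)
D=C[...,:2]-[.644,.171];r=np.hypot(*D.transpose(2,0,1));m=(r<.029)&(r>.0215)&(C[...,2]<.02)
for k in range(-180,180,45):
    w=m&(abs((np.degrees(np.arctan2(D[...,1],D[...,0]))-k+180)%360-180)<22);print(k,w.sum(),C[w][:,2].mean().round(4) if w.sum() else 0)
E
```

```text
[0.64369943 0.17153282 0.32672128] -11.406445339084975 9.6
-180 149 0.0074
-135 161 0.0066
-90 177 0.006
-45 156 0.0069
0 156 0.0071
45 175 0.006
90 169 0.0063
135 171 0.0053
```

drive_tool(
  increments=[
    [1,0,45,0],
    [1,0,85,0],
    [1,0,110,0],
    [1,0,123,0],
    [1,0,129,0],
    [1,0,133,0],
    [1,0,133.5,0],
    [1,0,133.5,0],
  ],
)

```text
time_s: 10.45
tcp_pos: [0.6452, 0.1714, 0.1961]
tool_rot: [-3.125, 0.313, 0.003]
ft_force: [-0.0, -0.0, -0.2]
gripper_width: 0.0917
```

drive_tool(
  increments=[
    [0,0,0,0],
    [0,0,0,0],
    [0,0,0,0],
    [0,0,0,0],
    [0,0,0,0],
    [0,0,0,0],
    [0,0,0,0],
  ],
  claw=1,
)

```text
time_s: 11.15
tcp_pos: [0.6453, 0.1714, 0.1962]
tool_rot: [-3.125, 0.313, 0.003]
ft_force: [-0.2, -0.0, 2.8]
gripper_width: 0.0583
```

The pads overlap only about 3 mm of the plate, so I open, go 3 mm lower and regrip.

drive_tool(
  increments=[
    [0,0,0,0],
    [0,0,0,0],
    [0,0,0,0],
    [0,0,2.5,0],
    [0,0,3.5,0],
    [0,0,3.5,0],
  ],
  claw=0.2,
)

```text
time_s: 11.75
tcp_pos: [0.6451, 0.1714, 0.1924]
tool_rot: [-3.125, 0.313, 0.004]
ft_force: [-0.2, 0.7, -0.5]
gripper_width: 0.073
```

drive_tool(
  increments=[
    [0,0,0,0],
    [0,0,0,0],
    [0,0,0,0],
    [0,0,0,0],
    [0,0,0,0],
    [0,0,0,0],
    [0,0,0,0],
  ],
  claw=1,
)

```text
time_s: 12.45
tcp_pos: [0.6451, 0.1714, 0.1924]
tool_rot: [-3.125, 0.312, 0.004]
ft_force: [-0.1, -0.1, -1.1]
gripper_width: 0.0585
```

drive_tool(
  increments=[
    [0,0,-20,0],
    [0,0,-65,0],
    [0,0,-115,0],
    [-13,338,-180,-0.199],
    [-13,338,-180,-0.199],
    [-13,338,-180,-0.199],
    [-13,338,-180,-0.199],
    [-13,338,-180,-0.199],
    [-13,338,-180,-0.199],
    [-13,338,-180,-0.199],
    [-13,338,-180,-0.199],
    [-13,338,-180,-0.199],
  ],
)

```text
time_s: 13.65
tcp_pos: [0.5655, -0.1585, 0.3723]
tool_rot: [-3.14, 0.004, 0.003]
ft_force: [-0.7, 0.3, -1.2]
gripper_width: 0.0587
```

```bash
python3 - <<'E'
from h import *
p,R,s=tool();print(p,R.round(4).tolist(),s['time_s'],s['ft_force'],s['gripper_width'])
shot('wrist','w6.png');z=load('wrist');C=cloud(z)
for u in(314,320,325,330):
    print(u,[(v,*((C[v,u]-p)[1:]*1e3).round(1).tolist()) for v in range(190,290,3) if C[v,u,2]>.15])
for v in(236,248):
    w=[(u,*((C[v,u]-p)[[0,2]]*1e3).round(0).tolist()) for u in range(262,390,3)];print(v,w)
E
```

```text
[ 0.56554546 -0.15848729  0.37225946] [[1.0, -0.0026, -0.002], [-0.0026, -1.0, 0.0015], [-0.002, -0.0015, -1.0]] 13.65 [-0.71318483  0.28832958 -1.16992692] 0.05872273362952825
314 [(190, 37.4, -185.9), (193, 36.2, -184.5), (196, 34.3, -185.4), (199, 32.5, -185.8), (202, 30.7, -186.1), (205, 29.5, -184.6), (208, 27.9, -184.4), (211, 26.0, -185.1), (214, 24.3, -184.9), (217, 22.6, -185.0), (220, 20.7, -185.6), (223, 18.7, -186.1), (286, 34.1, -98.4), (289, 33.7, -97.4)]
320 [(190, 37.8, -184.3), (193, 36.1, -184.8), (196, 34.5, -184.5), (199, 32.5, -185.6), (202, 30.9, -185.6), (205, 29.6, -184.3), (208, 27.5, -185.7), (211, 26.2, -184.4), (214, 24.7, -183.8), (217, 22.5, -185.3), (220, 21.1, -184.5), (223, 19.0, -185.4), (286, 33.3, -99.6), (289, 33.5, -97.9)]
325 [(190, 37.7, -184.9), (193, 36.5, -183.2), (196, 34.6, -184.3), (199, 32.8, -184.6), (202, 31.5, -183.7), (205, 29.5, -184.7), (208, 27.6, -185.2), (211, 26.4, -183.9), (214, 24.2, -185.2), (217, 22.8, -184.3), (220, 20.6, -185.8), (223, 19.1, -185.2), (286, 33.3, -99.6), (289, 33.5, -97.8)]
330 [(190, 37.9, -184.2), (193, 
[... 1414 characters left out ...]
 (292, -19.0, -186.0), (295, -17.0, -184.0), (298, -16.0, -184.0), (301, -14.0, -185.0), (304, -25.0, -367.0), (307, -22.0, -365.0), (310, -18.0, -366.0), (313, -15.0, -366.0), (316, -11.0, -366.0), (319, -8.0, -366.0), (322, -4.0, -367.0), (325, -1.0, -366.0), (328, 3.0, -366.0), (331, 6.0, -367.0), (334, 10.0, -368.0), (337, 14.0, -373.0), (340, 17.0, -373.0), (343, 21.0, -372.0), (346, 11.0, -186.0), (349, 12.0, -185.0), (352, 14.0, -185.0), (355, 16.0, -184.0), (358, 18.0, -185.0), (361, 19.0, -186.0), (364, 21.0, -184.0), (367, 23.0, -185.0), (370, 24.0, -185.0), (373, 26.0, -185.0), (376, 28.0, -186.0), (379, 28.0, -178.0), (382, 28.0, -170.0), (385, 28.0, -162.0), (388, 29.0, -159.0)]
```

```bash
python3 - <<'E'
from h import *
z=load('wrist');C=cloud(z);p,R,s=tool()
for u in(316,320,324,328,332):
    q=(C[:,u]-p)*1e3;ok=np.where(abs(q[:,2]+185)<3)[0];ok=ok[ok<240];f=[v for v in range(225,284) if q[v,2]<-195 or q[v,2]>-150]
    fw=[(v,q[v,1:].round(1).tolist()) for v in range(270,285) if -200<q[v,2]<-180]
    print(u,'tab end',ok[0],q[ok[0],1].round(1),'bore near',ok[-1],q[ok[-1],1].round(1),'far wall',fw[:3])
m=(abs(C[...,2]-p[2]+.185)<.003)&(C[...,1]-p[1]>.031)&(C[...,1]-p[1]<.05)
Q=C[m]-p;Q=Q[abs(Q[:,0])<.02];e=[(Q[abs(Q[:,1]-y)<.002][:,0].min(),Q[abs(Q[:,1]-y)<.002][:,0].max()) for y in(.033,.036,.039,.042)];print('tab x edges',np.round(e,4).tolist())
E
```

```text
316 tab end 178 42.6 bore near 224 17.0 far wall []
320 tab end 178 42.7 bore near 224 17.1 far wall []
324 tab end 178 42.5 bore near 223 18.5 far wall []
328 tab end 178 42.5 bore near 224 17.7 far wall []
332 tab end 178 42.4 bore near 225 16.7 far wall []
tab x edges [[-0.0122, 0.0098], [-0.0121, 0.0097], [-0.012, 0.0096], [-0.012, 0.0096]]
```

The plate is level, its tab is square, and its centre is about 3 mm along tool +y. So the target TCP is about (0.5652, -0.1567).

drive_tool(
  increments=[
    [-0.3,-1.8,40,0],
    [-0.3,-1.8,75,0],
    [-0.3,-1.8,98,0],
    [-0.3,-1.8,106,0],
    [-0.3,-1.8,110,0],
    [-0.3,-1.8,110,0],
    [-0.3,-1.8,110,0],
  ],
)

```text
time_s: 14.4
tcp_pos: [0.5656, -0.1553, 0.2631]
tool_rot: [-3.14, 0.001, 0.001]
ft_force: [0.5, -0.6, -1.6]
gripper_width: 0.0584
```

```bash
python3 - <<'E'
from h import *
p,R,s=tool();print(p,R.round(4).tolist(),s['time_s'])
shot('wrist','w7.png');z=load('wrist');C=cloud(z)
q=(C-p)*1e3;m=(q[...,2]<-200)&(C[...,2]>.0515)&(abs(q[...,0])<20)&(abs(q[...,1])<15);v,u=np.where(m);print('tip px',u.mean(),v.mean(),m.sum(),q[m].mean(0))
E
```

```text
[ 0.56561037 -0.15532455  0.26308719] [[1.0, -0.0007, -0.0009], [-0.0007, -1.0, 0.0013], [-0.0009, -0.0013, -1.0]] 14.4
tip px 323.9329896907216 242.41237113402062 194 [  -1.19064063   -3.69182531 -210.03801788]
```

drive_tool(
  increments=[
    [-0.2,1.0,5,0],
    [-0.2,1.0,9,0],
    [-0.2,1.0,13,0],
    [-0.2,1.0,17,0],
    [-0.2,1.0,20,0],
    [-0.2,1.0,23,0],
    [-0.2,1.0,25,0],
    [-0.2,1.0,25,0],
  ],
)

```text
time_s: 15.25
tcp_pos: [0.5653, -0.1563, 0.2378]
tool_rot: [-3.14, 0.001, 0.002]
ft_force: [0.4, -0.2, -0.7]
gripper_width: 0.0587
```

drive_tool(
  increments=[
    [0,0,3,0],
    [0,0,6,0],
    [0,0,8,0],
    [0,0,10,0],
    [0,0,11,0],
    [0,0,11.8,0],
    [0,0,11.8,0],
    [0,0,11.8,0],
  ],
)

```text
time_s: 16.05
tcp_pos: [0.5652, -0.1563, 0.2263]
tool_rot: [-3.14, 0.001, 0.002]
ft_force: [-1.3, -0.1, 5.0]
gripper_width: 0.0586
```

There is light contact at the seated height (0.2264 expected). I release, rise and check.

drive_tool(
  increments=[
    [0,0,0,0],
    [0,0,0,0],
    [0,0,0,0],
    [0,0,0,0],
    [0,0,0,0],
  ],
  claw=0,
)

```text
time_s: 16.55
tcp_pos: [0.5652, -0.1563, 0.2263]
tool_rot: [-3.14, 0.001, 0.002]
ft_force: [-0.1, 0.6, -0.8]
gripper_width: 0.0911
```

drive_tool(
  increments=[
    [0,0,-15,0],
    [0,0,-50,0],
    [0,0,-100,0],
    [0,0,-145,0],
    [0,45,-172,0],
    [0,45,-174,0],
    [0,45,-174,0],
    [0,45,-174,0],
  ],
)

```text
time_s: 17.35
tcp_pos: [0.565, -0.201, 0.3991]
tool_rot: [-3.139, 0.002, 0.004]
ft_force: [-1.1, -0.1, -0.1]
gripper_width: 0.0907
```

```bash
python3 - <<'E'
from h import *
p,R,s=tool();print(p,s['time_s'],s['ft_force'],s['gripper_width'])
shot('wrist');z=load('wrist');C=cloud(z);f=np.array([.5645,-.1596])
shot('top');t=load('top')
A=cv2.resize(z['im'][60:200,250:400,::-1],(428,400),interpolation=cv2.INTER_CUBIC);B=cv2.resize(t['im'][50:290,210:470,::-1],(372,343));B=cv2.copyMakeBorder(B,0,57,0,0,cv2.BORDER_CONSTANT)
cv2.imwrite('pics/o7.png',np.hstack([A,B]))
D=C[...,:2]-f;r=np.hypot(*D.transpose(2,0,1));m=(r<.027)&(r>.0215)&(C[...,2]<.07)
for k in range(-180,180,30):
    w=m&(abs((np.degrees(np.arctan2(D[...,1],D[...,0]))-k+180)%360-180)<15);print(k,w.sum(),np.median(C[w][:,2]).round(4))
for nm,sg in(('+y tab',1),('-y tab',-1)):
    w=(abs(D[...,0])<.004)&(abs(D[...,1]*sg-.040)<.003);print(nm,np.median(C[w][:,2]).round(4))
E
```

```text
[ 0.56504386 -0.20104133  0.39914544] 17.35 [-1.07182164 -0.06692354 -0.10357435] 0.0906779351867902
-180 62 0.0413
-150 64 0.0414
-120 60 0.0415
-90 62 0.0413
-60 65 0.0415
-30 62 0.0415
0 67 0.0412
30 71 0.0412
60 67 0.0414
90 71 0.0411
120 67 0.0414
150 67 0.0414
+y tab 0.3787
-y tab 0.0334
```

View pics/o7.png

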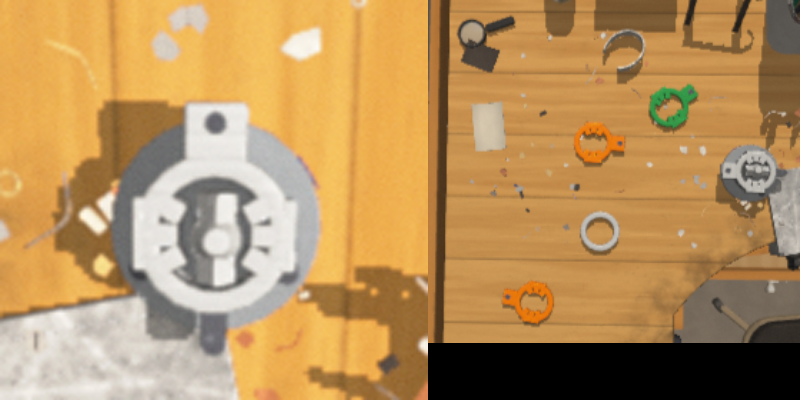

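The separator is flat: its top is 41.1–41.5 mm high all round, against 42 nominal with the camera's usual 0.5 mm low bias. Its broad tab lies over the first plate's tab at (216,122) in the left crop, and the narrow disc tab is opposite at (212,335). The spacer ring is unmoved.

```bash
python3 -c "
from cell import env
print(env.close_job())"
```

```text
the job is handed in; nothing more can be done
None
```

The clutch stack is assembled as asked, and I handed the job in at about 17.5 s of the 56 s allowed. The cork-lined disc went on first with its narrow tab opposite the first plate's tab. The separator went on top with its broad tab over the first plate's tab.

**Last checks:**
- **Disc:** its top read 33.2–33.8 mm all round after seating (34 nominal).
- **Separator:** its top read 41.1–41.5 mm all round (42 nominal). Both readings are level and 0.2–0.9 mm low; I take that as camera bias, since heights read slightly low elsewhere too.
- **Seating:** both plates touched down at the expected height, with the wrist reading 5 N; the gripper then opened and moved clear.
- **Bystanders:** the last top view shows the spacer ring and the coloured look-alikes where they were.

**Checks that failed or disagreed:**
- My first automatic depth fit of the loose plates was thrown off by debris and the paper, so I read their positions off enlarged crops instead.
- The wrist camera reads about 1.3 mm off in x; I corrected for this.
- My first grip on the separator was too high, so I opened, went lower and regripped before lifting.
- The final depth reading at the +y tab (0.379 m) was not valid because my sampling picked up other pixels. That tab's direction is confirmed by the picture only.

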